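Stand a glass rod in the bench steady and hold its sprung arm wound to the stop

ROBOT

A 7-joint arm with a two-finger parallel gripper is mounted at the origin on the work surface. World frame = base frame: x ahead of the robot, y to its left, z up, the work surface at z = 0. Lengths are in m, angles in rad, forces in N, time in s.
With the tool pointing down it reaches from about 0.4 to 0.85 m from the base axis. Payload 10.4 kg.
Tool frame: the origin (TCP) lies midway between the tips of the shut fingers; the grasp point (between the pads) lies 19 mm behind it (manip.tcp_to_grasp is the distance from the TCP to the grasp point, in m); z points along the fingers, y is the line along which they close (so a half turn about z gives the same grasp; the last joint's range is limited). The gripper opens to 85 mm and grips with 20 to 120 N. Pads are 22 mm wide; open, the fingers measure 114 mm over their backs; the gripper's body (76 mm by 85 mm) begins 54 mm behind the grasp point. The pads swing forward as they close: fully open they stand 13 mm farther back than shut.
Start: joints at [1.12, 0.332, -0.065, 1.46, 0.022, 1.35, -0.088], TCP at [0.259, -0.569, 0.231] pointing down, gripper open.
Joint ranges: [-2.6, 2.6], [-0.5, 2.12], [-1.47, 1.34], [0.16, 2.42], [-1.27, 4.41], [0.06, 2.06], [-2.6, 2.6]. Speed limits (rad/s): [2.22, 2.22, 2.79, 2.79, 3.14, 3.14, 3.14].

INTERFACE

Orientations are given as a unit quaternion [x, y, z, w].
In Python, from workcell import manip gives the robot as it stands.
- The arm moves only by the shell command python3 -m jog 'ROWS' [FORCE]. ROWS is a JSON object of lists of equal length, an entry for each row: "offset": the shift along the world's x, y, z in m, a list of three; "yaw": the turn about the world's z in degrees; "jaw": the closure, from 0 (fully open) to 1 (shut). A call has 1 to 20 rows; each row shifts and turns the commanded pose from where the row before left it; what a row does not reach is not made up. A row lasts 1/12 s, in which the tool goes at most 41.7 mm and 7.16 degrees, less where a joint would pass 70% of its speed; a pose out of reach is approached as far as the arm can. A call is refused whole if a number of a shift passes 0.0417 or a number of a turn 7.16, either way. A call with a gripper value outside its range is refused whole. The fingers move at their own pace and stop on an object; FORCE is the grip in N (left out, the last holds). Time passes only in rows, so rows that do not move let the fingers close. It gives the time, the measured TCP pose, the force, the opening and the grip force at its end, in the units of the state.
- manip.get_obs(): the state, without advancing time (a new reading comes with each control period).
- manip.camera(name): name is "scene" or "top" or "wrist"; returns a dict with "frame" (480x640x3 uint8, red, green, blue), "camera_matrix" (3x3 intrinsics, pixels), "distortion" ([k1, k2, p1, p2, k3] as OpenCV has them; the pictures are not rectified), "eye" and "attitude" of the camera in the world; the wrist camera has in their place "hand_eye" (4x4, takes a point from camera to tool coordinates, whose origin is the TCP and whose axes are the flange's). Camera axes: x right, y up, looking along -z (the intrinsics and any distortion apply to the point x, -y, -z); pixel columns grow to the right and rows downward; lengths in m; the calibration is good to about 2 mm. A picture is of the moment at which its call begins: read the wrist's pose just before it. There is no depth.
- manip.hand_in(): hands the job in; it is judged then, once.
Trained networks look in a picture, given as the dict that the camera call returned (one of the last four; its "shot" number tells which), for a name from the list of things; names that differ only in an ending like _2 or _b are one class to them, and where a whole thing is asked for, a point or a joint stands for the part that bears it (a point fixed in the world has none). Each returns a list of dicts, best first, with "score" (0 to 1); they miss things now and then, are a little off and sometimes report something else, mostly with a low value. They report only what shows in the picture. A call takes as long as a camera call.
- manip.masks_of(picture, name): "region" (480x640 bool, what is visible of it).
- manip.tip_of(picture, name): "at" ([x, y, z] in m, in world coordinates, good to about 4 mm: a listed point, or the origin of a listed thing).
The state is a dict: "clock": time; "joint_pos": joint angles; "joint_velocities": joint speeds; "tau": joint torques, N m; "position": TCP position; "ee_rot": TCP orientation; "ft_force": force on the tool from outside, world axes, zero at the start; "torque": the same for the moment, N m; "grip_width": opening from 0.0 (shut) to 1.0 (fully open); "grasp_force": force on a finger pad.
Only numpy, scipy, OpenCV 4.12 (cv2) and the standard library are available. Lean on these libraries where they do the work, as an engineer would, in place of code of your own. Each camera call takes 0.05 s, during which the arm holds its last target. There are 200 camera calls.

TASK

Take the teal-tipped glass rod from the wooden rack and lower it, without dropping it, upright into the bore of the dark block on the bench steady until it rests on the bottom, and let go of it. Then swing the steady's sprung arm by its yellow post fully round to its stop, so that its brass fork straddles the standing rod, and finish while holding it there: the spring would throw it back, so do not let go. Leave the amber-tipped and white-tipped rods standing in the rack and the graphite paddle where it lies.

Things in the scene. Friction and masses are not known exactly. Their poses are not given: they have to be found in the camera images.
- rod_teal: Clear glass rod with a teal top end (the top 35 mm is teal), round, 14 mm across, 140 mm long, 50 g nominal (varies). Stands upright in one of the three rack holes. Origin: centre of its flat foot, z along it towards the teal end; the foot's rim is bevelled 3 mm.
- rod_amber: The same rod with an amber top, upright in another rack hole; leave it alone. Origin: centre of its foot.
- rod_white: The same rod with a white top, upright in the third rack hole; leave it alone. Origin: centre of its foot.
- rack: Fixed wooden rod rack, 75 x 190 x 42 mm high (x, y, z), origin at the centre of its underside, its long side along its own y. Three round holes 16 mm across and 32 mm deep stand in a row along y at -62, 0 and +62 mm; the rods' feet rest 10 mm above the bench, their tops at 150 mm.
- paddle: Loose graphite paddle with a wooden handle, lying flat on the bench, about 190 x 55 x 20 mm high; its blade lies from x = 18 to 92 mm, its handle from -98 to -8 mm. Leave it alone.
- steady: Fixed bench steady: grey base plate 130 x 200 x 10 mm. Origin on the bench under the arm's vertical pivot, z up. A blue pivot body 38 mm across stands on the origin (top 104 mm). A dark block 60 x 60 mm, top 44 mm above the bench, is centred at x = 0, y = -105 mm, with the bore in its middle. A red stop pin stands at x = -6, y = -48 mm, 96 mm high.
- bore (a point): Centre of the bore's flat bottom, 10 mm above the bench, at (0, -105, 10) mm in the steady's frame. The bore is vertical, round, 15.6 mm across, 34 mm deep below the block's top (44 mm above the bench), with a 3 mm bevel at its mouth. A rod standing in it reaches 150 mm above the bench.
- swing (a joint): Angle (rad) of the sprung arm about the steady's vertical pivot: 0 at rest, growing anticlockwise seen from above to 1.1 at the stop. The arm's x axis points out along it: in the steady's frame at (-pi/2 - 1.1 + angle), so along the steady's -y at the stop. Its y axis is the way it is wound. Spring: 0.56 N m at 0, rising evenly to 1.44 N m at the stop (3 to 8.5 N at the post).
- grip (a point): Point to hold on the arm's upright yellow post, 128 mm above the bench, at x = 170, y = -18 mm in the arm's frame, 171 mm from the pivot's axis. The post is round, 16 mm across, and rises from the arm's aluminium bar to 150 mm above the bench. The bar is 12 mm wide, 80 to 92 mm above the bench, its centreline at y = -18 mm, out to x = 180 mm.
- fork (a point): Middle of the arm's brass fork, 86 mm above the bench, at x = 105 mm, y = 0 in the arm's frame. Two prongs 26 mm apart (inside) reach 13 mm past this point, open on the leading side. At the stop this point is on the bore's axis, and a rod standing in the bore is between the prongs without touching.

How it is judged:
On the way, in this order (a step that is already met when the one before it is completed fails the run):
1. the teal-tipped rod stands on the bottom of the bore, upright and let go (horizontal distance between rod_teal and bore below 0.005 m and z of rod_teal in the frame of bore below 0.004 m and angle between rod_teal's own z axis and vertical below 0.09 rad and contact force between the fingers and rod_teal below 0.2 N), for 0.2 s.
2. the arm is wound to its stop by the gripper, the rod still standing in the bore (all of step 1 and value of joint swing above 1.05 rad and contact force between the fingers and swing above 2 N), for 0.2 s.
At the end, for the whole second after the job is handed in: For the last second: fingers on the arm (over 2 N), arm at rest at its stop (over 1.05 of 1.1 rad), not propped; teal rod let go, foot within 5 mm of the bore centre and 4 mm of its bottom, upright within 0.09 rad; other rods standing, rods and paddle within 20 mm of their start (all of step 2 and velocity of joint swing between -0.05 and 0.05 rad/s and horizontal distance between fork and bore below 0.01 m and linear speed of rod_teal below 0.03 m/s and contact force between swing and rod_amber below 1 N and contact force between swing and rod_white below 1 N and contact force between swing and paddle below 1 N and distance of each of rod_amber, rod_white, paddle from where it was at the start of the episode below 0.02 m and angle between each of rod_amber, rod_white's own z axis and vertical below 0.15 rad); the arm keeps its last pose, push and grip.
It fails at once if the amber or white rod is pulled out or tipped (distance of any of rod_amber, rod_white from where it was at the start of the episode above 0.03 m or angle between any of rod_amber, rod_white's own z axis and vertical above 0.25 rad).
It fails at once if the paddle is pushed more than 30 mm (distance of paddle from where it was at the start of the episode above 0.03 m).
It fails at once if the teal rod is dropped (falls free faster than 0.5 m/s) (contact force between the fingers and rod_teal below 0.05 N and linear speed of rod_teal above 0.5 m/s).
It fails at once if the teal rod is tipped over (angle between rod_teal's own z axis and vertical above 0.7 rad).
It also fails if it takes over 58 s, if anything falls off the work surface, if the arm or the gripper's body presses on something with over 40 N, if the wrist force passes 120 N, or if a joint passes its speed limit or range.

## Working session

There is one attempt and no reset: what is moved stays moved. The work goes in short steps, Python scripts to look and compute and a shell command to move; the robot and the scene stay as the last step left them, time stands still between calls to the robot, and variables do not carry over. Pictures are saved under pics/ and viewed, at most 13 in all, crops included, and the job is handed in when it is done.

```bash
mkdir -p pics; ls; cat > h.py <<'E'
import numpy as np,cv2
from workcell import manip
from scipy.spatial.transform import Rotation as R
def cam(n):
    o=manip.get_obs();p=manip.camera(n)
    p['o']=o;return p
E
python3 - <<'E'
from h import *
o=manip.get_obs();print(o)
ims=[]
for n in ['scene','top']:
    p=cam(n);cv2.imwrite(f'pics/{n}0.png',p['frame'][...,::-1]);print(n,p['eye'],p['attitude'],p['camera_matrix'],p['distortion'])
    for k in ['rod_teal','rod_amber','rod_white','rack','paddle','steady','bore','swing','grip','fork']:
        try:print(k,[(np.round(d['at'],4),round(d['score'],2)) for d in manip.tip_of(p,k)][:3])
        except Exception as e:print(k,e)
E
```

```text
pics
{'clock': 0.0, 'joint_pos': array([ 1.12038824,  0.33284689, -0.06471772,  1.46095637,  0.02162053,
        1.34988181, -0.08852051]), 'joint_velocities': array([-0.00035771, -0.00021803,  0.00067167,  0.00129756,  0.0003745 ,
        0.00088299, -0.00073195]), 'tau': array([-1.17425574e-03, -6.25456309e+01,  4.86555090e-02, -3.91608524e+01,
        1.62367366e-02,  9.89426044e-03, -2.93337041e-05]), 'position': array([ 0.25914113, -0.56833221,  0.23052439]), 'ee_rot': array([ 9.77207047e-01,  2.12287305e-01, -1.86806500e-04, -6.72548025e-04]), 'ft_force': array([-0.5847233 ,  0.03303393, -0.07413858]), 'torque': array([ 0.02754854,  0.00630434, -0.04328679]), 'grasp_force': 0.0, 'grip_width': 1.000493548610163}
scene [ 0.95722781 -0.70109326  0.80491305] [0.39038497 0.10506611 0.24311461 0.88173464] [[590.69055087   0.         323.10848059]
 [  0.         590.69055087 232.85226864]
 [  0.           0.           1.        ]] [-0.04422563  0.          0.          0.          0.        ]
rod_teal [(array([ 0.514 , -0.2678,  0.012 ]), 0.8)]
rod_amber [(array([ 0.5156, -0.3322,  0.0
[... 675 characters left out ...]
0.           0.           1.        ]] [-0.08024959  0.          0.          0.          0.        ]
rod_teal [(array([ 0.513 , -0.2646,  0.0089]), 0.63)]
rod_amber [(array([ 0.5104, -0.3282,  0.0073]), 0.42)]
rod_white [(array([ 0.5132, -0.2041,  0.0075]), 0.51)]
rack [(array([ 0.5101, -0.2647, -0.0044]), 0.63)]
paddle [(array([ 6.877e-01, -1.493e-01,  2.000e-04]), 0.95)]
steady []
bore [(array([0.666 , 0.1291, 0.0069]), 0.61), (array([ 0.5144, -0.2658,  0.0123]), 0.52)]
swing it knows: bore, fork, grip, paddle, rack, rod_amber, rod_teal, rod_white, steady
grip [(array([0.5012, 0.1338, 0.1285]), 0.74), (array([ 0.5114, -0.3275,  0.0058]), 0.6)]
fork [(array([0.5624, 0.1652, 0.0863]), 0.92)]
```

View pics/scene0.png

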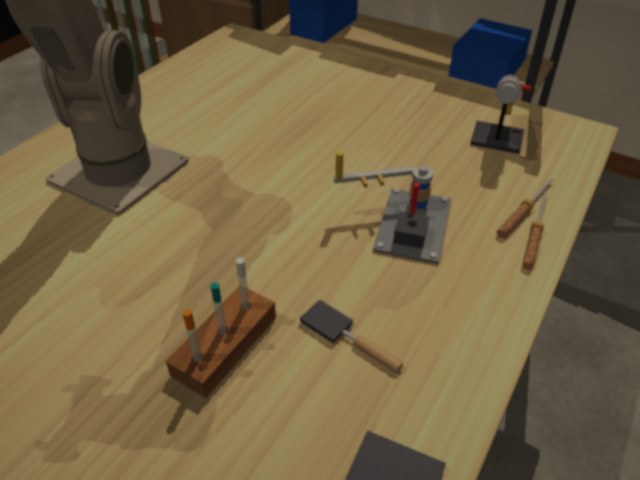

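View pics/top0.png

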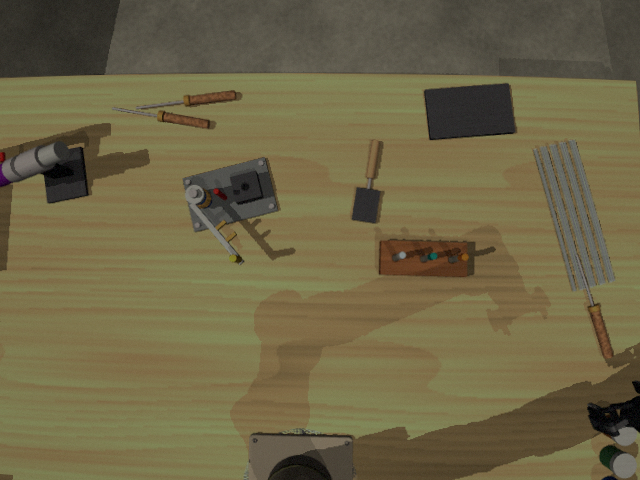

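The scene view shows amber (190,325), teal (217,300) and white (242,270) in the rack, with the post at (339,165) and the block at (411,230). The top view agrees: teal tip at (434,257), block at (245,187). The teal rod is in the middle hole, so the fingers should close along x, across the row.

```bash
python3 -m jog '{"offset":[[0.0212,0.0252,0.002],[0.0212,0.0252,0.002],[0.0212,0.0252,0.002],[0.0212,0.0252,0.002],[0.0212,0.0252,0.002],[0.0212,0.0252,0.002],[0.0212,0.0252,0.002],[0.0212,0.0252,0.002],[0.0212,0.0252,0.002],[0.0212,0.0252,0.002],[0.0212,0.0252,0],[0.0212,0.0252,0],[0,0,0],[0,0,0],[0,0,0]],"yaw":[5.4,5.4,5.4,5.4,5.4,5.4,5.4,5.4,5.4,5.4,5.4,5.4,0,0,0],"jaw":[0,0,0,0,0,0,0,0,0,0,0,0,0,0,0]}' 60
cat >> h.py <<'E'
def names(p,ks):
    for k in ks: print(k,[(np.round(d['at'],4),round(d['score'],2)) for d in manip.tip_of(p,k)][:2])
def pose(p):  # camera->world R,t
    if 'hand_eye' in p:
        T=np.eye(4);T[:3,:3]=R.from_quat(p['o']['ee_rot']).as_matrix();T[:3,3]=p['o']['position'];T=T@p['hand_eye'];return T[:3,:3],T[:3,3]
    return R.from_quat(p['attitude']).as_matrix(),np.array(p['eye'])
def proj(p,X):
    Rm,t=pose(p);c=(np.atleast_2d(X)-t)@Rm*[1,-1,-1]
    return cv2.projectPoints(c,np.zeros(3),np.zeros(3),p['camera_matrix'],np.array(p['distortion']))[0][:,0]
def ray(p,uv):
    Rm,t=pose(p);u=cv2.undistortPoints(np.array(uv,float).reshape(-1,1,2),p['camera_matrix'],np.array(p['distortion']))[:,0]
    d=np.c_[u[:,0],-u[:,1],-np.ones(len(u))]@Rm.T
    return t,d
def atz(p,uv,z):
    t,d=ray(p,uv);return t+d*((z-t[2])/d[:,2:])
def tri(ps,uvs):
    A=np.zeros((3,3));b=np.zeros(3)
    for p,uv in zip(ps,uvs):
        t,d=ray(p,uv);d=d[0]/np.linalg.norm(d[0]);M=np.eye(3)-np.outer(d,d);A+=M;b+=M@t
    return np.linalg.solve(A,b)
E
python3 - <<'E'
from h import *
p=cam('wrist');cv2.imwrite('pics/w1.png',p['frame'][...,::-1]);print(p['o']['position'],p['hand_eye'],pose(p)[1])
names(p,['rod_teal','rod_amber','rod_white','rack'])
E
```

```text
clock: 2.25
position: [0.5134, -0.2668, 0.2512]
ee_rot: [0.712, 0.702, -0.0, 0.0]
ft_force: [0.0, -0.1, 0.4]
grip_width: 1.002
grasp_force: 0.0
[ 0.51337659 -0.26684849  0.25123867] [[ 2.52889647e-04  9.60572537e-01  2.78029382e-01  6.97622695e-02]
 [ 9.99999760e-01 -6.36227555e-05 -6.89766358e-04 -6.00869415e-04]
 [-6.44881626e-04  2.78029490e-01 -9.60572323e-01 -1.42220791e-01]
 [ 0.00000000e+00  0.00000000e+00  0.00000000e+00  1.00000000e+00]] [ 0.5137412  -0.19703694  0.39343608]
rod_teal [(array([ 0.5129, -0.2631,  0.0074]), 0.59)]
rod_amber [(array([ 0.5106, -0.3202,  0.01  ]), 0.91)]
rod_white [(array([ 0.5118, -0.2066,  0.0091]), 0.72)]
rack [(array([ 0.5127, -0.2627, -0.0026]), 0.97)]
```

View pics/w1.png

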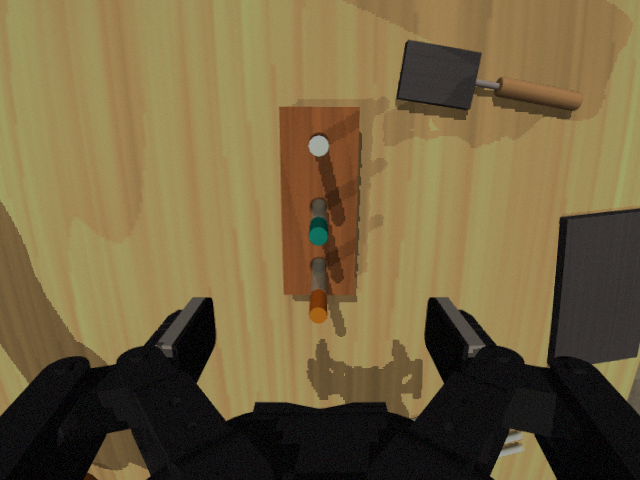

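The wrist view shows the white top at (319,146), teal at (319,236) and amber at (318,314). I'll triangulate the tops against the other two cameras.

```bash
python3 - <<'E'
from h import *
w,t,s=cam('wrist'),cam('top'),cam('scene')
uv=[(319,237),(434,257),(215,286)]
for ps,us in [((w,t,s),uv),((w,s),(uv[0],uv[2]))]:
    X=tri(ps,us);print('teal top',X,[np.round(proj(q,X)[0]-u,1) for q,u in zip((w,t,s),uv)])
for k,u in [('white',(319,146)),('teal',uv[0]),('amber',(318,315))]: print(k,atz(w,[u],.15))
for k,u in [('teal',uv[1]),('white',(402,255)),('amber',(465,257))]: print('top',k,atz(t,[u],.15))
print('feet teal/white base at z.042',atz(w,[(319,201)],.042))
E
```

```text
teal top [ 0.51168262 -0.26611333  0.14860039] [array([-0.7, -1.2]), array([-0. , -0.8]), array([-0.9,  0. ])]
teal top [ 0.51273702 -0.26627911  0.14945365] [array([ 0.8, -0.6]), array([ 0.2, -1.3]), array([-0.5, -0. ])]
white [[ 0.51305031 -0.20423997  0.15      ]]
teal [[ 0.51215272 -0.26657426  0.15      ]]
amber [[ 0.51051451 -0.32766188  0.15      ]]
top teal [[ 0.51009787 -0.26585777  0.15      ]]
top white [[ 0.51308511 -0.20261104  0.15      ]]
top amber [[ 0.51100399 -0.32735681  0.15      ]]
feet teal/white base at z.042 [[ 0.51207281 -0.26023371  0.042     ]]
```

```bash
python3 -m jog '{"offset":[[-0.001,0.0008,-0.0275],[0,0,-0.0275],[0,0,-0.0275],[0,0,-0.0275],[0,0,-0.0275],[0,0,-0.005],[0,0,0],[0,0,0],[0,0,0],[0,0,0],[0,0,0],[0,0,0],[0,0,0],[0,0,0],[0,0,0],[0,0,0],[0,0,0],[0,0,0]],"yaw":[0,0,0,0,0,0,0,0,0,0,0,0,0,0,0,0,0,0],"jaw":[0,0,0,0,0,0,0,0,1,1,1,1,1,1,1,1,1,1]}' 40
```

```text
clock: 4.15
position: [0.5128, -0.2656, 0.1091]
ee_rot: [0.711, 0.703, 0.0, 0.0]
ft_force: [-1.1, 0.3, 4.7]
grip_width: 0.152
grasp_force: 39.0
```

```bash
python3 -m jog '{"offset":[[0,0,0.01],[0,0,0.01],[0,0,0.01],[0,0,0.014],[0,0,0.018],[0,0,0.02],[0,0,0.018],[0,0,0],[0,0,0],[0,0,0]],"yaw":[0,0,0,0,0,0,0,0,0,0],"jaw":[1,1,1,1,1,1,1,1,1,1]}' 40
python3 - <<'E'
from h import *
w=cam('wrist');cv2.imwrite('pics/w2.png',w['frame'][...,::-1]);o=w['o'];print(o['position'],o['ft_force'],o['grip_width'])
names(w,['rod_teal','bore','fork','grip','steady'])
E
```

```text
clock: 4.98
position: [0.5125, -0.2654, 0.2087]
ee_rot: [0.711, 0.703, -0.0, -0.0]
ft_force: [0.3, 0.7, -1.0]
grip_width: 0.151
grasp_force: 39.0
[ 0.5125221  -0.26543255  0.20873754] [ 0.29370294  0.67425168 -0.96551424] 0.15062447524150768
rod_teal [(array([ 0.5115, -0.2663,  0.1085]), 0.96)]
bore []
fork [(array([ 0.687 , -0.1481,  0.0054]), 0.73)]
grip []
steady []
```

View pics/w2.png

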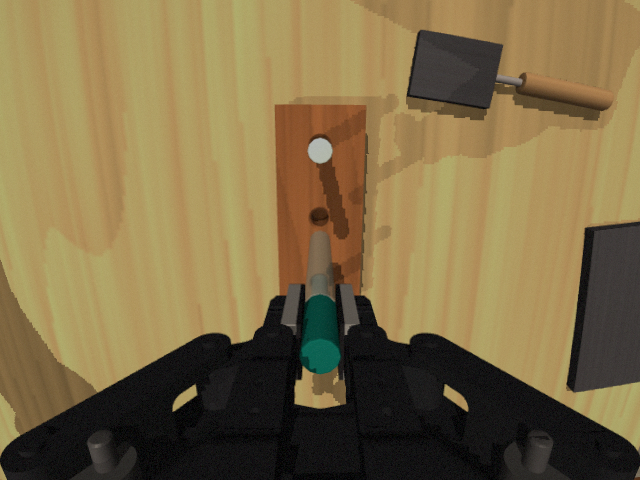

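The rod is held upright, its foot is clear of the hole at (319,216), and the neighbours have not moved. Next I go +x, then +y, and stop short of the bore to look.

```bash
python3 -m jog '{"offset":[[0.01,0,0],[0.02,0,0],[0.028,0,0],[0.03,0.005,0],[0.028,0.015,0],[0.02,0.025,0],[0.01,0.032,0],[0,0.035,0],[0,0.035,0],[0,0.035,0],[0,0.035,0],[0,0.03,0],[0,0.025,0],[0,0.015,0],[0,0.008,0],[0,0,0],[0,0,0],[0,0,0],[0,0,0]],"yaw":[0,0,1,2,2,2,2,2,2,1,0.6,0,0,0,0,0,0,0,0],"jaw":[1,1,1,1,1,1,1,1,1,1,1,1,1,1,1,1,1,1,1]}' 40
python3 - <<'E'
from h import *
w=cam('wrist');cv2.imwrite('pics/w3.png',w['frame'][...,::-1]);o=w['o'];print(o['position'],o['ft_force'],o['grip_width'])
names(w,['rod_teal','bore','fork','grip','steady'])
E
```

```text
clock: 6.87
position: [0.659, 0.0272, 0.2087]
ee_rot: [0.617, 0.787, -0.0, 0.0]
ft_force: [0.2, -0.4, 0.8]
grip_width: 0.156
grasp_force: 39.1
[0.65895578 0.02720439 0.20867765] [ 0.1782859  -0.42255182  0.84140578] 0.15635380326568554
rod_teal [(array([0.6575, 0.0276, 0.1102]), 0.69)]
bore [(array([0.6678, 0.1327, 0.0067]), 0.64)]
fork []
grip [(array([0.5013, 0.1341, 0.1243]), 0.56)]
steady []
```

View pics/w3.png

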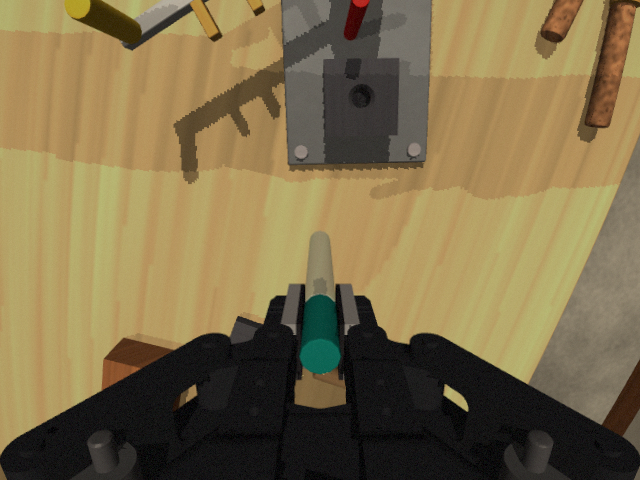

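The bore mouth is at (361,96), the block spans (324–399, 58–162), and the held rod's foot is at (319,233).

```bash
python3 - <<'E'
from h import *
w,t,s=cam('wrist'),cam('top'),cam('scene')
print('tcp',w['o']['position'])
print('bore wrist z.044',atz(w,[(361,96)],.044))
g=cv2.cvtColor(w['frame'],cv2.COLOR_RGB2GRAY)[82:112,345:378]
m=(cv2.GaussianBlur(g,(3,3),0)<g.min()+12).astype(np.uint8);n,l,st,c=cv2.connectedComponentsWithStats(m);i=1+np.argmax(st[1:,4]);print('dark blob',c[i]+[345,82],st[i])
print('block corners', atz(w,[(324,59),(398,58),(397,134),(327,136)],.044))
# predicted foot rim
a=np.linspace(0,2*np.pi,16,endpoint=False);o=w['o']['position']
c=proj(w,np.c_[o[0]+.007*np.cos(a),o[1]+.007*np.sin(a),np.full(16,.1126)]);print('foot pred u',c[:,0].min(),c[:,0].max(),'v min',c[:,1].min())
c=proj(w,np.c_[o[0]+.007*np.cos(a),o[1]+.007*np.sin(a),np.full(16,.2496)]);print('top pred u',c[:,0].min(),c[:,0].max(),'v',c[:,1].min(),c[:,1].max())
for p,n in((t,'t'),(s,'s')):
  u=proj(p,[[.666,.131,.044]])[0].astype(int);print(n,u)
  cv2.imwrite(f'pics/c{n}.png',cv2.resize(p['frame'][u[1]-40:u[1]+40,u[0]-50:u[0]+50,::-1],None,fx=6,fy=6,interpolation=cv2.INTER_CUBIC))
names(t,['bore','grip','fork','rod_teal']);names(s,['bore','grip','fork','rod_teal','steady'])
E
python3 -c "
import cv2,numpy as np
a=cv2.imread('pics/ct.png');b=cv2.imread('pics/cs.png');cv2.imwrite('pics/cc.png',cv2.resize(np.hstack([a,b]),(800,320)))"
```

```text
tcp [0.65873488 0.02914684 0.20884428]
bore wrist z.044 [[0.66612897 0.13506309 0.044     ]]
dark blob [361.5         93.13636364] [12  9  9  5 22]
block corners [[0.63039975 0.15495558 0.044     ]
 [0.68698221 0.17024407 0.044     ]
 [0.70297887 0.11364505 0.044     ]
 [0.64722247 0.0978982  0.044     ]]
foot pred u 310.72296827024354 330.7598339328803 v min 230.52094180529815
top pred u 300.91727541729136 343.15867255839373 v 339.46673821612154 375.5255578110637
t [246 186]
s [410 223]
bore []
grip [(array([0.5037, 0.1339, 0.1286]), 0.87)]
fork [(array([0.5622, 0.1623, 0.087 ]), 0.96)]
rod_teal []
bore [(array([0.6665, 0.1312, 0.0116]), 0.59)]
grip [(array([0.5053, 0.1365, 0.129 ]), 0.69)]
fork [(array([0.5624, 0.162 , 0.087 ]), 0.93)]
rod_teal [(array([0.6619, 0.0291, 0.1114]), 0.75)]
steady [(array([0.6376, 0.235 , 0.0015]), 0.89), (array([0.5049, 0.1358, 0.1303]), 0.43)]
```

View pics/cc.png

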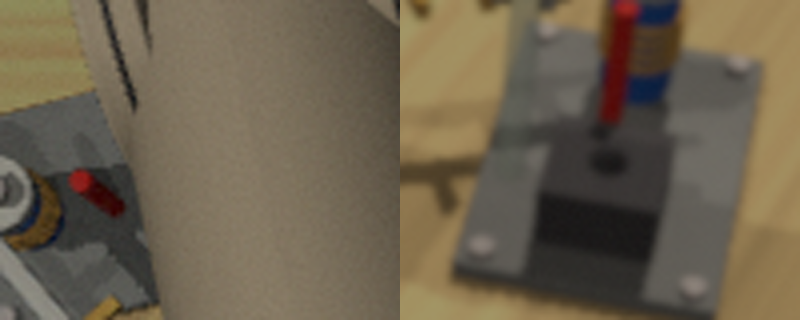

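The top view is blocked by the arm. The scene crop shows the bore mouth at about (412,223) in the full picture. I'll check it, triangulate, and use the same views to compute the swing geometry.

```bash
python3 - <<'E'
from h import *
w,s=cam('wrist'),cam('scene')
print('tcp',w['o']['position'],w['o']['ee_rot'])
print('scene at z',atz(s,[(412,223)],.044),'tri',tri((w,s),[(361,96),(412,223)]))
E
```

```text
tcp [0.65872597 0.02954413 0.20888453] [6.16255580e-01 7.87546223e-01 5.57674635e-05 5.41177114e-05]
scene at z [[0.66745404 0.13339806 0.044     ]] tri [0.66642176 0.13584223 0.04168095]
```

```bash
python3 -m jog '{"offset":[[0.003,0.015,0],[0.003,0.015,-0.008],[0.003,0.015,-0.01],[0.003,0.015,-0.01],[0.003,0.012,-0.01],[0.0007,0.004,-0.006],[0,0,0],[0,0,0],[0,0,0],[0,0,0]],"yaw":[0.5,0.5,0,0,0,0,0,0,0,0],"jaw":[1,1,1,1,1,1,1,1,1,1]}' 40
python3 - <<'E'
from h import *
w=cam('wrist');cv2.imwrite('pics/w4.png',w['frame'][...,::-1]);o=w['o'];print(o['clock'],o['position'],o['ee_rot'],o['grip_width'])
print(proj(w,[[.6667,.1345,.044]]))
names(w,['rod_teal','bore','grip'])
E
```

```text
clock: 8.7
position: [0.6749, 0.1044, 0.1656]
ee_rot: [0.61, 0.792, 0.0, 0.001]
ft_force: [-0.8, 0.1, 0.3]
grip_width: 0.151
grasp_force: 39.2
8.7 [0.67490693 0.10440133 0.16562861] [6.09956179e-01 7.92434858e-01 2.68304906e-04 6.19663249e-04] 0.1511190132283882
[[320.18859584 189.71236514]]
rod_teal [(array([0.6762, 0.1022, 0.0655]), 0.78)]
bore [(array([0.6681, 0.1307, 0.004 ]), 0.82)]
grip [(array([0.5011, 0.1362, 0.1261]), 0.88)]
```

View pics/w4.png

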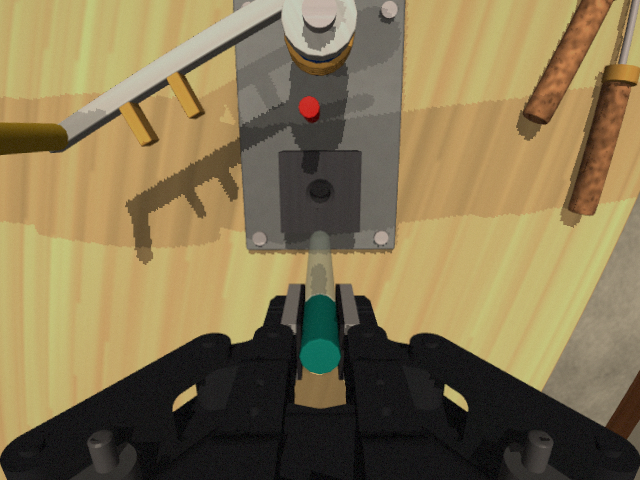

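The bore mouth is at (320,190), exactly where my estimate projects, and the rod foot at (319,234) is aligned in column. I move over the bore and lower to just above the mouth.

```bash
python3 -m jog '{"offset":[[-0.0022,0.008,0],[-0.003,0.011,0],[-0.002,0.008,0],[-0.001,0.0031,-0.004],[0,0,-0.008],[0,0,-0.005],[0,0,0],[0,0,0],[0,0,0],[0,0,0],[0,0,0]],"yaw":[0,0,0,0,0,0,0,0,0,0,0],"jaw":[1,1,1,1,1,1,1,1,1,1,1]}' 40
python3 - <<'E'
from h import *
w=cam('wrist');f=w['frame'];o=w['o'];print(o['clock'],o['position'],o['ee_rot'],o['ft_force'])
print(proj(w,[[.6667,.1345,.044]]))
a=cv2.resize(f[170:310,250:390,::-1],(560,560),interpolation=cv2.INTER_CUBIC);cv2.imwrite('pics/w5.png',a)
E
```

```text
clock: 9.82
position: [0.6665, 0.1354, 0.1482]
ee_rot: [0.609, 0.793, 0.0, 0.0]
ft_force: [0.1, -0.0, -0.5]
grip_width: 0.152
grasp_force: 39.2
9.8167 [0.66645105 0.13542487 0.14815279] [6.09497360e-01 7.92788040e-01 2.22908162e-04 2.03263819e-04] [ 0.09506678 -0.02405378 -0.48219285]
[[320.64390099 238.3887492 ]]
```

View pics/w5.png

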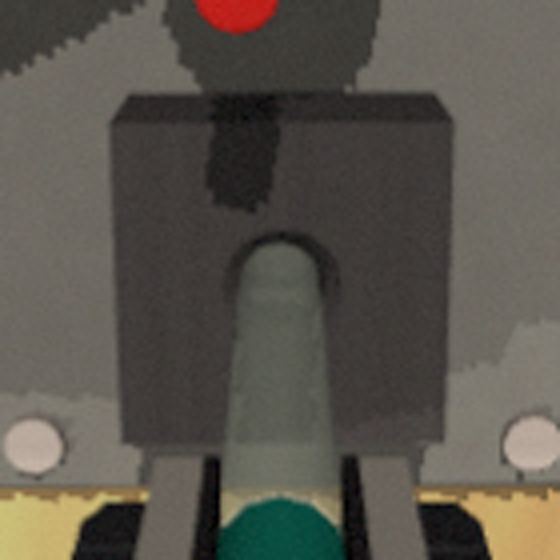

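The foot sits centred in the bevel ring (ring about 227–340, rod 238–325 in the crop). I lower it in stages and watch the force.

```bash
python3 -m jog '{"offset":[[0,0,-0.003],[0,0,-0.003],[0,0,-0.003],[0,0,-0.003],[0,0,-0.003],[0,0,-0.003],[0,0,-0.002],[0,0,0],[0,0,0]],"yaw":[0,0,0,0,0,0,0,0,0],"jaw":[1,1,1,1,1,1,1,1,1]}' 40; python3 -c "
from h import *
print(manip.get_obs()['torque'])"
```

```text
clock: 10.62
position: [0.6662, 0.135, 0.1272]
ee_rot: [0.61, 0.793, -0.0, 0.0]
ft_force: [3.2, -4.0, -3.5]
grip_width: 0.156
grasp_force: 39.2
[-1.08715754 -1.02579052  0.03018966]
```

It is 16 mm into the bore with a small side load, so I ease towards it and carry on.

```bash
python3 -m jog '{"offset":[[0.0004,-0.0005,-0.002],[0,0,-0.003],[0,0,-0.003],[0,0,-0.003],[0,0,-0.003],[0,0,0],[0,0,0]],"yaw":[0,0,0,0,0,0,0],"jaw":[1,1,1,1,1,1,1]}' 40; python3 -c "
from h import *
print(manip.get_obs()['torque'])"
```

```text
clock: 11.2
position: [0.6666, 0.1348, 0.1131]
ee_rot: [0.609, 0.793, -0.0, 0.0]
ft_force: [3.3, -3.5, -1.6]
grip_width: 0.151
grasp_force: 39.3
[-1.25009814 -0.95082137  0.00672079]
```

```bash
python3 -m jog '{"offset":[[0.0004,-0.0004,-0.001],[0.0003,-0.0003,-0.001],[0,0,-0.001],[0,0,-0.001],[0,0,-0.0005],[0,0,0],[0,0,0]],"yaw":[0,0,0,0,0,0,0],"jaw":[1,1,1,1,1,1,1]}' 40
```

```text
clock: 11.78
position: [0.6672, 0.1345, 0.1093]
ee_rot: [0.609, 0.793, 0.0, -0.0]
ft_force: [1.5, -3.5, 2.6]
grip_width: 0.158
grasp_force: 39.7
```

```bash
python3 -m jog '{"offset":[[0.0002,-0.0005,-0.001],[0,0,-0.0005],[0,0,0],[0,0,0]],"yaw":[0,0,0,0],"jaw":[1,1,1,1]}' 40
```

```text
clock: 12.12
position: [0.6678, 0.1345, 0.1091]
ee_rot: [0.609, 0.793, 0.001, 0.0]
ft_force: [-1.6, -3.7, 10.3]
grip_width: 0.148
grasp_force: 40.8
```

The push is 10 N at the expected depth, so the rod is on the bottom. I release it and rise straight up.

```bash
python3 -m jog '{"offset":[[0,0,0.001],[0,0,0],[0,0,0],[0,0,0],[0,0,0],[0,0,0],[0,0,0],[0,0,0],[0,0,0],[0,0,0.01],[0,0,0.02],[0,0,0.025],[0,0,0.025],[0,0,0.02],[0,0,0],[0,0,0]],"yaw":[0,0,0,0,0,0,0,0,0,0,0,0,0,0,0,0],"jaw":[0.75,0.6,0.5,0.4,0.3,0.3,0.3,0.3,0.3,0.3,0.3,0.3,0.3,0.3,0.3,0.3]}' 60
python3 - <<'E'
from h import *
w=cam('wrist');cv2.imwrite('pics/w6.png',w['frame'][...,::-1]);o=w['o'];print(o['clock'],o['position'],o['ee_rot'],o['ft_force'])
names(w,['rod_teal','bore','grip','fork'])
b=np.array([.6667,.1345]);
for z in(.15,.08,.044):print(proj(w,[[*b,z]]))
s=cam('scene');names(s,['rod_teal','bore','grip','fork','steady','rod_amber','rod_white','paddle'])
t=cam('top');names(t,['grip','fork'])
E
```

```text
clock: 13.45
position: [0.6682, 0.1342, 0.2109]
ee_rot: [0.609, 0.793, 0.001, 0.001]
ft_force: [-0.6, 0.8, -1.2]
grip_width: 0.698
grasp_force: 0.0
13.45 [0.66815236 0.13423581 0.21089413] [0.60938688 0.79287149 0.00119792 0.00099571] [-0.64093135  0.75308792 -1.24714739]
rod_teal [(array([0.6679, 0.1333, 0.0074]), 0.83)]
bore [(array([0.6715, 0.1346, 0.0056]), 0.72)]
grip [(array([0.4994, 0.1329, 0.127 ]), 0.69)]
fork [(array([0.5623, 0.1663, 0.0821]), 0.89)]
[[318.38294039 255.89973027]]
[[318.40635576 226.98430303]]
[[318.41483946 216.90567305]]
rod_teal [(array([0.6704, 0.1312, 0.0096]), 0.74), (array([0.5021, 0.1394, 0.129 ]), 0.59)]
bore [(array([0.6645, 0.1313, 0.0108]), 0.8)]
grip [(array([0.5038, 0.136 , 0.1313]), 0.6)]
fork [(array([0.5603, 0.1617, 0.0877]), 0.75)]
steady [(array([ 0.6373,  0.2383, -0.0015]), 0.95), (array([0.5043, 0.1352, 0.1274]), 0.49)]
rod_amber [(array([ 0.5137, -0.3294,  0.0097]), 0.84)]
rod_white [(array([ 0.5148, -0.2025,  0.0113]), 0.88)]
paddle [(array([ 0.6849, -0.1515,  0.0019]), 0.55)]
grip []
fork []
```

View pics/w6.png

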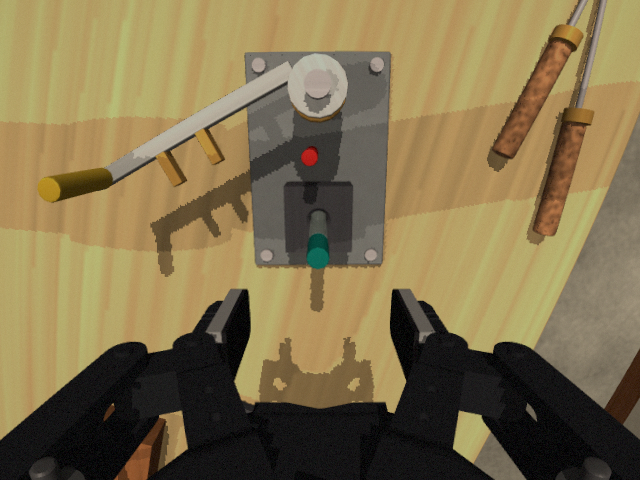

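The rod stands in the bore, its top at (318,258) against a predicted (318,256). The post top is at (50,188). Now I measure the post and the arm geometry.

```bash
python3 - <<'E'
from h import *
w,s=cam('wrist'),cam('scene')
m=manip.masks_of(s,'grip');print([(x['score'],x['region'].sum()) for x in m])
print('joints',w['o']['joint_pos'])
print('post top',tri((w,s),[(50,188),(339,155)]),atz(w,[(50,188)],.15),atz(s,[(339,155)],.15))
print('pivot top',atz(w,[(318,82)],.104),'rod top',atz(w,[(318,258)],.15))
E
python3 -m jog '{"offset":[[-0.0167,0,0],[-0.0167,0,0],[-0.0167,0,0],[-0.0167,0,0],[-0.0167,0,0],[-0.0167,0,0],[-0.0167,0,0],[-0.0167,0,0],[-0.0167,0,0],[-0.0167,0,0],[0,0,0],[0,0,0],[0,0,0],[0,0,0]],"yaw":[-6.3,-6.3,-6.3,-6.3,-6.3,-6.3,-6.3,-6.3,-6.3,-6.3,0,0,0,0],"jaw":[0.2,0,0,0,0,0,0,0,0,0,0,0,0,0]}' 60
python3 - <<'E'
from h import *
w=cam('wrist');cv2.imwrite('pics/w7.png',w['frame'][...,::-1]);o=w['o'];print(o['clock'],o['position'],o['ee_rot'],o['joint_pos'])
names(w,['grip','fork','rod_teal']);print(proj(w,[[.5012,.1356,.15]]))
E
```

```text
[(0.78, np.int64(1071))]
joints [ 0.12406902  0.52970856 -0.57623338  1.29987614  0.28352109  1.39246916
 -0.17841162]
post top [0.50061702 0.13297071 0.14526591] [[0.50328375 0.13443577 0.15      ]] [[0.50463541 0.12652571 0.15      ]]
pivot top [[0.63912648 0.2334482  0.104     ]] rod top [[0.66584021 0.13346895 0.15      ]]
clock: 15.62
position: [0.5012, 0.1338, 0.2088]
ee_rot: [0.934, 0.358, 0.0, -0.0]
ft_force: [-0.5, -0.6, -0.1]
grip_width: 1.0
grasp_force: 0.0
15.6167 [0.50118086 0.1338081  0.20884211] [ 9.33624354e-01  3.58253454e-01  1.67176390e-04 -3.59612839e-05] [ 0.10578189  0.1471559  -0.49411768  1.74938711  0.07296545  1.26287529
 -1.24394208]
grip [(array([0.5017, 0.1332, 0.1246]), 0.73)]
fork [(array([0.6384, 0.231 , 0.0044]), 0.19)]
rod_teal []
[[317.10733607 255.76508576]]
```

View pics/w7.png

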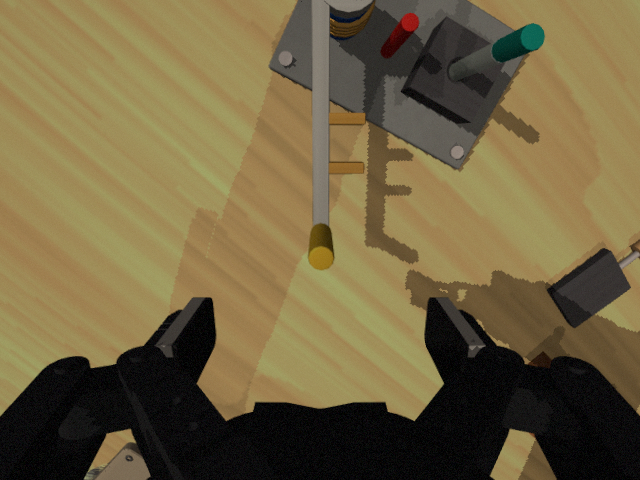

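The post top is at (321,257) and the bar runs straight up the image, so the fingers close across the arm. The rod still stands at (518,42). I lower and close on the post.

```bash
python3 -m jog '{"offset":[[0.001,0,-0.02],[0,0,-0.02],[0,0,-0.02],[0,0,-0.02],[0,0,-0.015],[0,0,-0.004],[0,0,0],[0,0,0],[0,0,0],[0,0,0],[0,0,0],[0,0,0],[0,0,0],[0,0,0],[0,0,0],[0,0,0],[0,0,0],[0,0,0]],"yaw":[0,0,0,0,0,0,0,0,0,0,0,0,0,0,0,0,0,0],"jaw":[0,0,0,0,0,0,0,0,1,1,1,1,1,1,1,1,1,1]}' 70
python3 - <<'E'
import numpy as np
from scipy.spatial.transform import Rotation as R
from h import *
o=manip.get_obs();p=o['position'][:2];b=np.array([.6667,.1345])
psi=np.radians(15);P=b+.105*np.array([-np.sin(psi),np.cos(psi)])
print('pivot',P,'radius',np.linalg.norm(p-P),o['position'],'ang',np.degrees(np.arctan2(*(p-P)[::-1])))
th=np.linspace(0,np.radians(63),22)
pts=P+(np.array([R.from_euler('z',a).as_matrix()[:2,:2]@(p-P) for a in th]))
print(np.round(np.diff(pts,axis=0)*1000,1).tolist(),pts[-1])
E
```

```text
clock: 17.32
position: [0.5018, 0.1337, 0.1102]
ee_rot: [0.934, 0.358, 0.0, 0.0]
ft_force: [-0.9, -1.8, 5.7]
grip_width: 0.167
grasp_force: 68.1
pivot [0.639524   0.23592221] radius 0.1715259066742114 [0.50177326 0.13371717 0.11018441] ang -143.4261955378834
[[5.5, -7.1], [5.9, -6.8], [6.2, -6.5], [6.6, -6.1], [6.9, -5.8], [7.2, -5.4], [7.5, -5.0], [7.7, -4.6], [7.9, -4.2], [8.1, -3.8], [8.3, -3.4], [8.5, -2.9], [8.6, -2.5], [8.8, -2.0], [8.8, -1.5], [8.9, -1.1], [9.0, -0.6], [9.0, -0.1], [9.0, 0.3], [8.9, 0.8], [8.9, 1.3]] [0.66805183 0.06678529]
```

Gripped, and the radius of 171.5 mm matches. I follow the arc.

```bash
python3 -m jog '{"offset":[[0.0055,-0.0071,0],[0.0059,-0.0068,0],[0.0062,-0.0065,0],[0.0066,-0.0061,0],[0.0069,-0.0058,0],[0.0072,-0.0054,0],[0.0075,-0.005,0],[0.0077,-0.0046,0],[0.0079,-0.0042,0],[0.0081,-0.0038,0],[0,0,0],[0,0,0]],"yaw":[3,3,3,3,3,3,3,3,3,3,0,0],"jaw":[1,1,1,1,1,1,1,1,1,1,1,1]}' 70
```

```text
clock: 18.32
position: [0.5706, 0.078, 0.1102]
ee_rot: [0.81, 0.587, -0.001, -0.0]
ft_force: [-7.9, -3.0, 11.7]
grip_width: 0.172
grasp_force: 68.8
```

```bash
python3 -m jog '{"offset":[[0.0083,-0.0034,0],[0.0085,-0.0029,0],[0.0086,-0.0025,0],[0.0088,-0.002,0],[0.0088,-0.0015,0],[0.0089,-0.0011,0],[0.009,-0.0006,0],[0.006,0,0],[0.006,0,0],[0.006,0,0],[0,0,0],[0,0,0]],"yaw":[3,3,3,3,3,3,3,2,2,2,0,0],"jaw":[1,1,1,1,1,1,1,1,1,1,1,1]}' 70
python3 - <<'E'
from h import *
o=manip.get_obs();p=o['position'][:2];d=p-np.array([.6395,.2359]);print(np.degrees(np.arctan2(d[1],d[0]))+143.43,np.linalg.norm(d),o['position'])
E
```

```text
clock: 19.32
position: [0.6495, 0.0635, 0.1102]
ee_rot: [0.65, 0.76, -0.001, -0.0]
ft_force: [-8.0, -5.8, 10.4]
grip_width: 0.168
grasp_force: 68.8
56.760478753650844 0.17271196547024584 [0.64953372 0.06347974 0.11022795]
```

```bash
python3 -m jog '{"offset":[[0.005,0.0006,0],[0.005,0.0008,0],[0.004,0.0007,0],[0.003,0.0005,0],[0.002,0.0004,0],[0,0,0],[0,0,0],[0,0,0]],"yaw":[1.5,1.5,1.5,1,0.5,0,0,0],"jaw":[1,1,1,1,1,1,1,1]}' 70
python3 - <<'E'
from h import *
o=manip.get_obs();p=o['position'][:2];d=p-np.array([.6395,.2359]);print(np.degrees(np.arctan2(d[1],d[0]))+143.43,np.linalg.norm(d),o['position'],o['ft_force'])
E
```

```text
clock: 19.98
position: [0.6675, 0.0654, 0.1102]
ee_rot: [0.61, 0.792, -0.002, -0.0]
ft_force: [-12.6, -7.5, 13.9]
grip_width: 0.172
grasp_force: 69.3
62.74993933598893 0.1727719025364519 [0.66747993 0.06540879 0.11023138] [-12.56164804  -7.53944904  13.85025763]
```

```bash
python3 -m jog '{"offset":[[0.001,0.0005,0],[0.0007,0.0005,0],[0,0,0],[0,0,0],[0,0,0],[0,0,0]],"yaw":[0,0,0,0,0,0],"jaw":[1,1,1,1,1,1]}' 70
python3 - <<'E'
from h import *
o=manip.get_obs();p=o['position'][:2];d=p-np.array([.6395,.2359]);print(np.degrees(np.arctan2(d[1],d[0]))+143.43,np.linalg.norm(d),o['position'],o['ft_force'])
w=cam('wrist');s=cam('scene');names(w,['rod_teal','fork','grip']);names(s,['rod_teal','fork','bore','rod_amber','rod_white','paddle'])
a=cv2.resize(w['frame'],(400,300));b=cv2.resize(s['frame'][120:270,310:510],(400,300),interpolation=cv2.INTER_CUBIC)
cv2.imwrite('pics/w8.png',np.hstack([a,b])[...,::-1])
E
```

```text
clock: 20.48
position: [0.668, 0.0655, 0.1102]
ee_rot: [0.61, 0.792, -0.004, -0.001]
ft_force: [-21.3, -10.0, 18.9]
grip_width: 0.167
grasp_force: 70.4
62.912145511466434 0.17280263074184277 [0.66796755 0.06545837 0.11016395] [-21.30752385 -10.03952986  18.93713178]
rod_teal [(array([0.6669, 0.1351, 0.0084]), 0.79)]
fork []
grip [(array([0.6643, 0.0647, 0.1257]), 0.79)]
rod_teal [(array([0.6685, 0.1328, 0.0142]), 0.58)]
fork [(array([0.667 , 0.1289, 0.0858]), 0.54)]
bore [(array([0.665, 0.134, 0.011]), 0.65)]
rod_amber [(array([ 0.5128, -0.3305,  0.013 ]), 0.97)]
rod_white [(array([ 0.5145, -0.2021,  0.0133]), 0.87), (array([ 0.5134, -0.3291,  0.0117]), 0.46)]
paddle [(array([ 0.686 , -0.1516,  0.0023]), 0.76)]
```

View pics/w8.png

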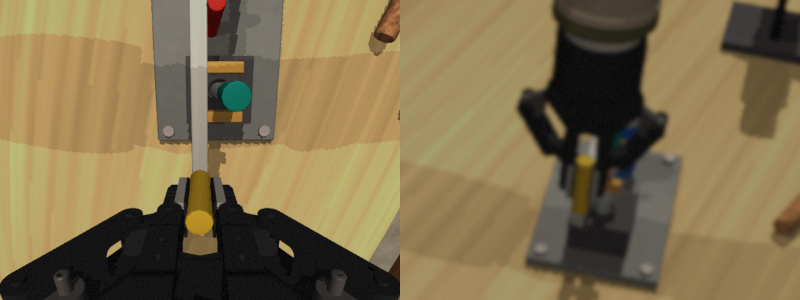

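The wrist half shows the prongs at (226,67) and (222,116) on either side of the upright rod at (236,96). The force rose from 13 to 21 N over 0.5 mm of travel, so the arm is against its stop. I hand in while holding.

```bash
python3 -c "
from workcell import manip
print(manip.hand_in())"
```

```text
the job is handed in; nothing more can be done
None
```

The teal rod stands released on the bottom of the bore, the sprung arm is held against its stop with its fork around the rod, the other rods and paddle look undisturbed, and I handed the job in at about 20.5 s without seeing a verdict.

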